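Weigh down a sheet press and gauge its gap

TASK

Get the little silicone-sheet press ready for a gap check: gently set the large steel weight down on the middle of its upper plate and the small one centred on top of it, so that the plate comes down onto its stops. Then take the taper gauge by its grip and slide its blade, lying flat and pointing straight in, between the two plates from an open side until it drags snugly, without jacking the upper plate up. Finish still holding the gauge there, so that the gap can be read off it; leave the other things alone.

Things in the scene. Friction and masses are not known exactly. Their poses are not given: they have to be found in the camera images.
- lower_plate: Fixed aluminium lower plate of the press, 190 (x) x 170 (y) x 20 mm; origin at the centre of its underside, 10 mm above the bench; top face 30 mm above the bench. z up. Two upright guide pillars, 12 mm thick, stand at x = +-75 mm, y = 0, their tops 80 mm above the bench. The open sides face +y and -y. Cannot be pushed away.
- upper_plate: Aluminium upper plate, 180 (x) x 120 (y) x 15 mm, centred over the lower plate, which sticks out 25 mm beyond it at each open side. Origin at the centre of its underside. A scribed 62 mm circle on top marks the middle; brass bushings at the pillars stand 4 mm proud. Slides only up and down; springs (1 N/mm) float it 2 mm above its stops, both weights press it onto them with about 6 N.
- stop_level (a point): Point on the press's centre line, level with the tops of the two stop collars (dark steel, 26 mm across) round the pillars. Set differently each time, 5 to 7.5 mm above the lower plate's top face, then fixed. With the upper plate down on its stops its origin is here, and this height is the gap between the plates.
- large_weight: Loose plain steel disc, 60 mm across, 24 mm thick, 0.53 kg, lying flat on the bench; origin at the centre of its underside.
- small_weight: Loose plain steel disc, 46 mm across, 24 mm thick, 0.31 kg, lying flat on the bench; origin at the centre of its underside.
- gauge: Steel taper gauge, about 0.13 kg, lying flat: grip block 44 mm (x -22 to +22) x 16 mm (y) x 22 mm tall, then a blade 100 mm long, 16 mm wide, towards +x. Underside one flat plane. Blade 2 mm thick at the tip, 1 mm more for every 10 mm back. Origin: centre of the grip's underside, z up. In a gap of g mm it drags (3 to 9 N) at 10 x (g - 2) mm past the upper plate's edge, or up to 10 mm less.
- gauge_tip (a point): Middle of the blade's tip edge, on its underside, 122 mm from the gauge's origin along its +x.
- mixing_cup: Bystander: open white plastic cup, 68 mm across, 65 mm tall; origin at the centre of its underside.
- hose_coupling: Bystander: upright white plastic hose coupling, 32 mm across at its foot, 46 mm tall; origin at the centre of its underside.
- screwdriver: Bystander: black-handled screwdriver lying on the bench, about 190 mm long; origin near its middle, on its underside.
There are look-alikes about, which are no part of the job. Leave any pink or yellow look-alike of the small_weight alone.

How it is judged:
On the way, in this order (a step that is already met when the one before it is completed fails the run):
1. the large weight stands on the middle of the upper plate, let go (horizontal distance between large_weight and upper_plate below 0.012 m and z of large_weight in the frame of upper_plate between 0.013 and 0.017 m and angle between large_weight's own z axis and vertical below 0.06 rad and contact force between the fingers and large_weight below 0.05 N), for 0.2 s.
2. the small weight stands centred on the large one, let go, and the upper plate is down on its stops (all of step 1 and horizontal distance between small_weight and large_weight below 0.01 m and z of small_weight in the frame of large_weight between 0.022 and 0.026 m and angle between small_weight's own z axis and vertical below 0.06 rad and contact force between the fingers and small_weight below 0.05 N and z of upper_plate in the frame of stop_level below 0.001 m), for 0.2 s.
3. the gauge is lifted off the bench in the fingers, its tip still outside the plates (contact force between the fingers and gauge above 1 N and height (world z) of gauge above 0.012 m and horizontal distance between gauge_tip and upper_plate above 0.061 m), for 0.1 s.
At the end, for the whole second after the job is handed in: Weights flat, let go, centred: large on plate (12 mm), small on large (10 mm). Gauge still, held (2 N); tip 12 mm or more inside an open edge, within 40 mm of the middle line, straight in (0.15 rad), level (0.04 rad), bearing on upper (1 N) and lower plate (0.5 N); plate under 1.5 mm off its stops (all of step 1 and horizontal distance between small_weight and large_weight below 0.01 m and z of small_weight in the frame of large_weight between 0.022 and 0.026 m and angle between small_weight's own z axis and vertical below 0.06 rad and contact force between the fingers and small_weight below 0.05 N and linear speed of each of large_weight, small_weight, gauge below 0.01 m/s and x of gauge_tip in the frame of lower_plate between -0.04 and 0.04 m and y of gauge_tip in the frame of lower_plate between -0.048 and 0.048 m and angle between the x axis of gauge and the y axis of lower_plate, either way round below 0.15 rad and angle between gauge's own z axis and vertical below 0.04 rad and contact force between gauge and upper_plate above 1 N and contact force between gauge and lower_plate above 0.5 N and z of upper_plate in the frame of stop_level below 0.0015 m and contact force between the fingers and gauge above 2 N); the arm keeps its last pose, push and grip.
It fails at once if a weight is dropped onto the press ((horizontal distance between large_weight and upper_plate below 0.03 m and z of large_weight in the frame of upper_plate below 0.04 m and linear speed of large_weight above 0.4 m/s) or (horizontal distance between small_weight and upper_plate below 0.03 m and z of small_weight in the frame of upper_plate below 0.064 m and linear speed of small_weight above 0.4 m/s)).
It fails at once if the cup, the coupling or the screwdriver is pushed more than 30 mm (distance of any of mixing_cup, hose_coupling, screwdriver from where it was at the start of the episode above 0.03 m).
It also fails if it takes over 72 s, if anything falls off the work surface, if the arm or the gripper's body presses on something with over 40 N, if the wrist force passes 120 N, or if a joint passes its speed limit or range.

ROBOT

A 6-joint arm with a two-finger parallel gripper is mounted at the origin on the work surface. World frame = base frame: x ahead of the robot, y to its left, z up, the work surface at z = 0. Lengths are in m, angles in rad, forces in N, time in s.
With the tool pointing down it reaches from about 0.35 to 0.85 m from the base axis. Payload 8.1 kg.
Tool frame: the origin (TCP) lies at the very end of the fingers, on their centre line; the grasp point (between the pads) lies 19 mm behind it; z points along the fingers, y is the direction in which the jaws open and shut (so a half turn about z gives the same grasp; the last joint's range is limited). The gripper opens to 93 mm and grips with 3 to 60 N. Pads are 15 mm wide; open, the fingers measure 128 mm over their backs; the gripper's body (75 mm by 188 mm) begins 65 mm behind the grasp point.
Start: joints at [1.062, 0.13, 1.488, -0, 1.523, -0.085], TCP at [0.247, 0.547, 0.219] pointing down, gripper open.
Joint ranges: [-2.96, 2.96], [-0.89, 2.26], [0.02, 2.5], [-1.34, 4.48], [0, 2.73], [-2.66, 2.66]. Speed limits (rad/s): [2.39, 2.39, 2.79, 3.14, 3.14, 3.14].

INTERFACE

Orientations are given as a rotation vector (axis times angle).
In Python, from plant import robot gives the robot as it stands.
- The arm moves only by the shell command python3 -m inch 'ROWS' [FORCE]. ROWS is JSON, a list that holds one entry, the list of rows, each a list of 7 numbers: the shift along the tool's x, y, z in cm, then the turn, a rotation vector about the tool's x, y, z in degrees, then the gripper command: -1 is fully open, 1 is shut, values between are in proportion. A call has 1 to 5 rows; each row shifts and turns the commanded pose from where the row before left it, along the tool's axes as they then stand; what a row does not reach is not made up. A row lasts 1/10 s, in which the tool goes at most 50 mm and 8.59 degrees, less where a joint would pass 70% of its speed; a pose out of reach is approached as far as the arm can. A call with a gripper value outside its range is refused whole. The fingers move at their own pace and stop on an object; FORCE is the grip in N (left out, the last holds). Time passes only in rows, so rows that do not move let the fingers close. It gives the time, the measured TCP pose, the force and the opening at its end, in the units of the state.
- robot.read_state(): the state, without advancing time (a new reading comes with each control period).
- robot.read_camera(name): name is "side" or "top" or "wrist"; returns a dict with "image" (420x560x3 uint8, blue, green, red), "K" (3x3 intrinsics, pixels), "distortion" ([k1, k2, p1, p2, k3] as OpenCV has them; the pictures are not rectified), "R" (3x3) and "t" (3): a world point X has camera coordinates R X + t; the wrist camera has in their place "tool_from_camera" (4x4, takes a point from camera to tool coordinates, whose origin is the TCP and whose axes are the flange's). Camera axes: x right, y down, z forward; pixel columns grow to the right and rows downward; lengths in m; the calibration is good to about 2 mm. A picture is of the moment at which its call begins: read the wrist's pose just before it. There is no depth.
- robot.close_job(): hands the job in, once; it reports no verdict.
The state is a dict: "t": time; "q": joint angles; "dq": joint speeds; "joint_torque": joint torques, N m; "tool_pos": TCP position; "orientation": TCP orientation; "force": force on the tool from outside, world axes, zero at the start; "wrist_torque": the same for the moment, N m; "opening": finger opening in m.
Only numpy, scipy, OpenCV 4.12 (cv2) and the standard library are available. Lean on these libraries where they do the work, as an engineer would, in place of code of your own. Each camera call takes 0.05 s, during which the arm holds its last target. There are 200 camera calls.

## Working session

There is one attempt and no reset: what is moved stays moved. The work goes in short steps, Python scripts to look and compute and a shell command to move; the robot and the scene stay as the last step left them, time stands still between calls to the robot, and variables do not carry over. Pictures are saved under pics/ and viewed, about 8 in all and at most 12, crops included, and the job is handed in when it is done.

```bash
ls; mkdir -p pics
cat > h.py <<'E'
import cv2, numpy as np
from plant import robot
from scipy.spatial.transform import Rotation as Ro
def cam(n):
    s=robot.read_state(); c=robot.read_camera(n)
    if n=="wrist":
        T=np.eye(4); T[:3,:3]=Ro.from_rotvec(s["orientation"]).as_matrix(); T[:3,3]=s["tool_pos"]
        W=T@np.array(c["tool_from_camera"]); c["R"]=W[:3,:3].T; c["t"]=-W[:3,:3].T@W[:3,3]
    return {k:np.array(v) for k,v in c.items()}
def ray(c,px,z):
    p=cv2.undistortPoints(np.array(px,float).reshape(-1,1,2),c["K"],c["distortion"]).reshape(-1,2)
    d=np.c_[p,np.ones(len(p))]@c["R"]; o=-c["R"].T@c["t"]
    return o+d*((z-o[2])/d[:,2])[:,None]
def proj(c,X):
    return cv2.projectPoints(np.array(X,float).reshape(-1,3),cv2.Rodrigues(c["R"])[0],c["t"],c["K"],c["distortion"])[0].reshape(-1,2)
E
python3 - <<'E'
from h import *
import pickle
for n in("top","side"):
    c=cam(n); pickle.dump(c,open(n+".pkl","wb")); cv2.imwrite(f"pics/{n}0.png",c["image"]); print(n,-c["R"].T@c["t"])
s=robot.read_state();print(s)
E
```

```text
pics
top [ 0.40764616 -0.00896287  1.06939401]
side [ 0.22772782 -1.00714219  0.82878392]
{'t': 0.1, 'q': array([ 1.06160995e+00,  1.31116991e-01,  1.48913811e+00,  1.32698544e-05,
        1.52301929e+00, -8.53655805e-02]), 'dq': array([-0.00137796, -0.0011413 , -0.00252512,  0.00011398,  0.00078728,
       -0.00028725]), 'joint_torque': array([ 1.26464736e-03, -5.61343610e+01, -4.93094623e+01,  7.70123117e-02,
        2.92549026e-02, -9.91755542e-05]), 'tool_pos': array([0.24645474, 0.54648795, 0.21769136]), 'orientation': array([-6.60659230e-01, -3.07082284e+00,  2.51929163e-03]), 'force': array([ 0.57326767, -0.1297073 , -0.37568948]), 'wrist_torque': array([ 0.01087765, -0.00141426, -0.03691809]), 'opening': 0.09306064864013922}
```

View pics/top0.png

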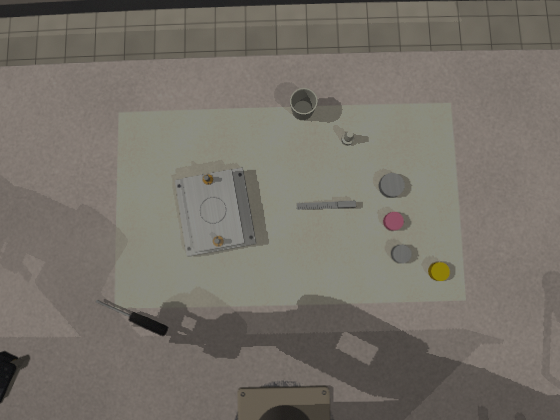

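View pics/side0.png

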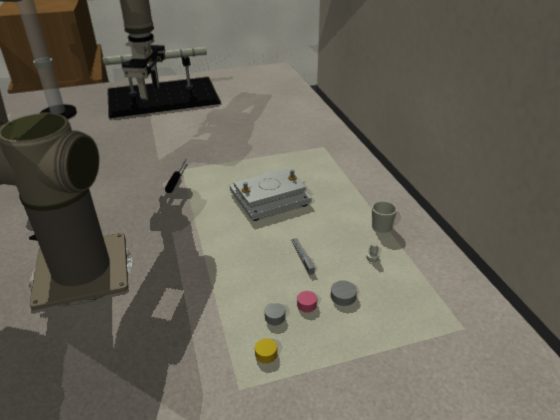

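The top view shows the press at (215,210), with pillars at (209,179) and (219,241). The gauge grip is at (347,204) with its tip at (297,206), pointing at the press's right-hand open side.

Look-alike candidates:
- **Large weight:** grey disc (393,185).
- **Small weight:** grey disc (403,254), pink disc (394,222) or yellow disc (440,271). The grey one fits the plain steel description.

Next I'll measure these and check the choice in a crop.

Run:
```python
from h import *
import pickle
c=pickle.load(open("top.pkl","rb")); im=c["image"]
crop=im[150:290,170:460]; cv2.imwrite("pics/crop.png",cv2.resize(crop,None,fx=2.7,fy=2.7,interpolation=cv2.INTER_CUBIC))
for n,p,z in[("large",(393,185),.024),("small",(403,254),.024),("grip",(347,204),.022),("tip",(297,206),.002),("circ",(213,210),.054),("p1",(209,179),.08),("p2",(219,241),.08),("cup",(303,102),.06),("coup",(348,138),.04),("yel",(440,271),.024),("pink",(394,222),.024)]:
    print(n,ray(c,p,z)[0].round(4))
hsv=cv2.cvtColor(im,cv2.COLOR_BGR2HSV)
for p in[(393,185),(403,254),(345,204),(380,240),(420,200)]: print(p,im[p[1],p[0]],hsv[p[1],p[0]])
```

```text
large [ 0.5845 -0.2822  0.024 ]
small [ 0.4161 -0.2968  0.024 ]
grip [ 0.5408 -0.1678  0.022 ]
tip [ 0.5415 -0.0466  0.002 ]
circ [0.5306 0.1545 0.054 ]
p1 [0.6005 0.1593 0.08  ]
p2 [0.4556 0.1369 0.08  ]
cup [ 0.7883 -0.0668  0.06  ]
coup [ 0.701  -0.1749  0.04  ]
yel [ 0.3732 -0.3834  0.024 ]
pink [ 0.4937 -0.2794  0.024 ]
(393, 185) [103 106 106] [ 30   7 106]
(403, 254) [104 107 106] [ 40   7 107]
(345, 204) [105 108 108] [ 30   7 108]
(380, 240) [124 139 138] [ 32  28 139]
(420, 200) [124 137 137] [ 30  24 137]
```

View pics/crop.png

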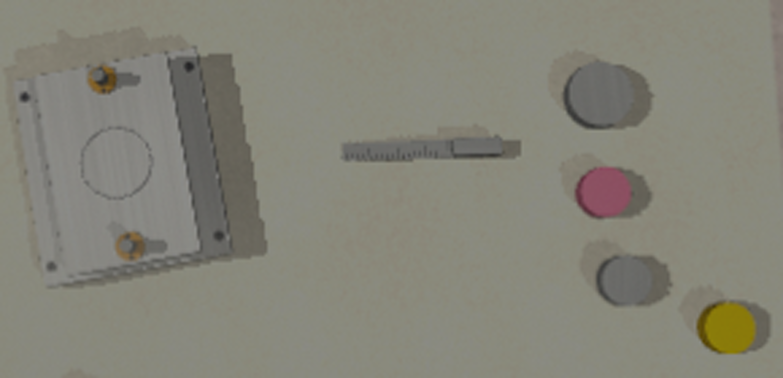

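The crop confirms the choice. The plain grey disc at (403,253) is the small weight and the larger grey one at (394,184) is the large weight. The pink and yellow discs are look-alikes. I'll turn the jaws along the press's y axis and go over the press for a wrist view.

```bash
python3 -m inch '[[[0,0,0,0,0,-8.25,-1],[0,0,0,0,0,-8.25,-1],[0,0,0,0,0,-8.25,-1],[0,0,0,0,0,-8.25,-1]]]' 20
python3 -m inch '[[[-2.2,-4.3,0,0,0,0,-1],[-2.2,-4.3,0,0,0,0,-1],[-2.2,-4.3,0,0,0,0,-1],[-2.2,-4.3,0,0,0,0,-1],[-2.2,-4.3,0,0,0,0,-1]]]'
python3 -m inch '[[[-2.2,-4.3,0,0,0,0,-1],[-2.2,-4.3,0,0,0,0,-1],[-2.2,-4.3,0,0,0,0,-1],[-2.2,-4.3,0,0,0,0,-1],[-2.2,-4.3,0,0,0,0,-1]]]'
python3 -m inch '[[[0,0,0,0,0,0,-1],[0,0,0,0,0,0,-1],[0,0,0,0,0,0,-1]]]'
python3 - <<'E'
from h import *
import pickle
c=cam("wrist"); pickle.dump(c,open("w1.pkl","wb")); cv2.imwrite("pics/w1.png",c["image"]); s=robot.read_state(); print(s["tool_pos"],Ro.from_rotvec(s["orientation"]).as_matrix().round(4),c["tool_from_camera"].round(3))
E
```

```text
t: 0.5
tool_pos: [0.2465, 0.5466, 0.218]
orientation: [0.248, -3.131, 0.002]
force: [-0.3, 1.0, -0.3]
opening: 0.0933
t: 1.0
tool_pos: [0.3885, 0.3493, 0.2182]
orientation: [0.239, -3.132, 0.0]
force: [0.5, 0.4, -0.1]
opening: 0.0931
t: 1.5
tool_pos: [0.5299, 0.1534, 0.2183]
orientation: [0.239, -3.132, -0.0]
force: [1.1, 1.3, 0.8]
opening: 0.0931
t: 1.8
tool_pos: [0.5287, 0.1561, 0.2183]
orientation: [0.24, -3.132, -0.001]
force: [0.6, -0.1, 0.6]
opening: 0.0929
[0.5285552  0.15642403 0.21841859] [[-9.882e-01 -1.530e-01 -7.000e-04]
 [-1.530e-01  9.882e-01  3.000e-04]
 [ 6.000e-04  4.000e-04 -1.000e+00]] [[-0.001 -0.965 -0.261  0.073]
 [ 1.    -0.001 -0.     0.001]
 [ 0.    -0.261  0.965 -0.166]
 [ 0.     0.     0.     1.   ]]
```

View pics/w1.png

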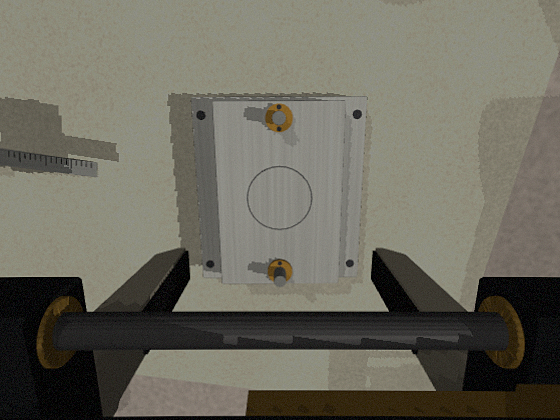

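The wrist view shows the press nearly square to the tool: scribed circle at (279,198), lower-plate corner screws at (200,115), (357,114), (210,264) and (350,264).

Run:
```python
from h import *
import pickle
c=pickle.load(open("w1.pkl","rb"))
b=ray(c,[(200.5,115),(357,114),(210,264),(350,264)],.03); print(b.round(4))
m=b.mean(0); v=(b[0]+b[1]-b[2]-b[3])/2; print("screw centre",m.round(4),"yaw",np.degrees(np.arctan2(v[1],v[0])))
w=b[1]+b[3]-b[0]-b[2]; print("y yaw",np.degrees(np.arctan2(w[1],w[0])))
g=cv2.cvtColor(c["image"],cv2.COLOR_BGR2GRAY)
x=cv2.adaptiveThreshold(cv2.GaussianBlur(g,(3,3),0),255,0,1,15,6)
cs,_=cv2.findContours(x,cv2.RETR_LIST,cv2.CHAIN_APPROX_NONE)
for k in cs:
    if len(k)>120:
        e=cv2.fitEllipse(k)
        if 50<e[1][0]<75 and 50<e[1][1]<75 and abs(e[0][0]-279)<8: print(e[0],e[1],ray(c,[e[0]],.0535).round(4), np.linalg.norm(ray(c,[(e[0][0]-e[1][0]/2,e[0][1])],.0535)-ray(c,[(e[0][0]+e[1][0]/2,e[0][1])],.0535)))
t=pickle.load(open("top.pkl","rb"));print("top circ",ray(t,[(170+117/2.7,150+163/2.7)],.0535).round(4))
print("large",ray(t,[(394.1,184.4)],.024).round(4),"small",ray(t,[(403,253.3)],.024).round(4))
```

```text
[[0.4653 0.0688 0.03  ]
 [0.4414 0.2191 0.03  ]
 [0.6196 0.0935 0.03  ]
 [0.5966 0.2443 0.03  ]]
screw centre [0.5307 0.1564 0.03  ] yaw -170.84476449872778
y yaw 98.87754713950613
(279.01910400390625, 197.5801239013672) (60.98442077636719, 62.3364143371582) [[0.5298 0.1559 0.0535]] 0.058979576051996774
(279.0671691894531, 197.4493408203125) (64.56659698486328, 65.94222259521484) [[0.5297 0.156  0.0535]] 0.062436671293175046
top circ [[0.5297 0.1538 0.0535]]
large [[ 0.5859 -0.2849  0.024 ]] small [[ 0.4178 -0.2969  0.024 ]]
```

```bash
python3 -m inch '[[[0.1,-4.45,0,0,0,0,-1],[0.1,-4.45,0,0,0,0,-1],[0.1,-4.45,0,0,0,0,-1],[0.1,-4.45,0,0,0,0,-1],[0.1,-4.45,0,0,0,0,-1]]]'
python3 -m inch '[[[0.1,-4.45,0,0,0,0,-1],[0.1,-4.45,0,0,0,0,-1],[0.1,-4.45,0,0,0,0,-1],[0.1,-4.45,0,0,0,0,-1],[0.1,-4.45,0,0,0,0,-1]]]'
python3 -m inch '[[[0,0,0,0,0,0,-1],[0,0,0,0,0,0,-1],[0,0,0,0,0,0,-1],[0,0,0,0,0,0,-1]]]'
python3 - <<'E'
from h import *
import pickle
c=cam("wrist"); pickle.dump(c,open("w2.pkl","wb")); cv2.imwrite("pics/w2.png",c["image"]); s=robot.read_state(); print(s["tool_pos"])
for n,X in (("large",(.586,-.285,.024)),("small",(.418,-.297,.024))): print(n,proj(c,X))
E
```

```text
t: 2.35
tool_pos: [0.5581, -0.0652, 0.2189]
orientation: [-0.243, 3.132, 0.0]
force: [0.9, -0.7, -0.2]
opening: 0.0929
t: 2.85
tool_pos: [0.5876, -0.2859, 0.2188]
orientation: [-0.243, 3.132, 0.0]
force: [0.7, -0.1, 0.2]
opening: 0.0932
t: 3.25
tool_pos: [0.5874, -0.2841, 0.219]
orientation: [-0.243, 3.132, 0.0]
force: [-0.2, -0.4, 0.9]
opening: 0.093
[ 0.58735448 -0.2843295   0.21904574]
large [[278.81673836 188.63234906]]
small [[293.77573449   8.53652832]]
```

View pics/w2.png

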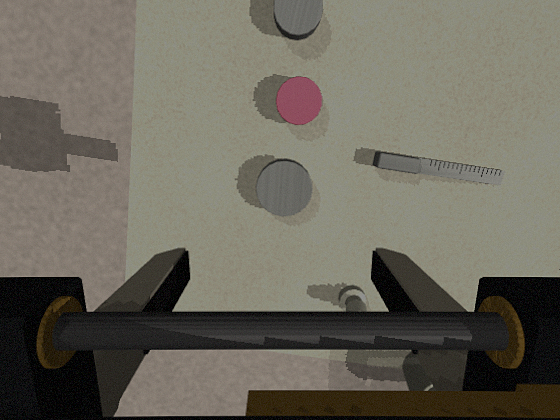

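The wrist view shows the large weight's top face centred at about (284,187), pink at (299,100), the gauge grip at (400,162) with its tip at (502,178), and the small weight at (298,12).

```bash
cat >> h.py <<'E'
def goto(X):
    s=robot.read_state(); R=Ro.from_rotvec(s["orientation"]).as_matrix()
    print("tcp",s["tool_pos"].round(4),"shift cm (tool)",(100*R.T@(np.array(X)-s["tool_pos"])).round(2),"yaw of tool y",np.degrees(np.arctan2(R[1,1],R[0,1])).round(2))
def disc(c,X,r):
    """centre of a disc's top face: grey non-mat blob near predicted pixel"""
    u,v=proj(c,X)[0]; im=c["image"]; hsv=cv2.cvtColor(im,cv2.COLOR_BGR2HSV)
    g=cv2.cvtColor(im,cv2.COLOR_BGR2GRAY)
    cr=cv2.HoughCircles(cv2.GaussianBlur(g,(3,3),0),cv2.HOUGH_GRADIENT_ALT,1,20,param1=120,param2=.6,minRadius=int(r*.85),maxRadius=int(r*1.15))
    return [] if cr is None else [(k.round(1),ray(c,[k[:2]],X[2])[0].round(4)) for k in cr[0] if np.hypot(k[0]-u,k[1]-v)<20]
E
python3 - <<'E'
from h import *
import pickle
c=pickle.load(open("w2.pkl","rb"))
print(disc(c,(.586,-.285,.024),28)); L=ray(c,[(284.5,187)],.024)[0];print(L)
print("grip/tip",ray(c,[(398,158)],.022),ray(c,[(502,178)],.001))
goto((L[0],L[1],.004))
E
```

```text
[(array([283. , 187. ,  28.1], dtype=float32), array([ 0.5836, -0.2809,  0.024 ]))]
[ 0.58337065 -0.27938427  0.024     ]
grip/tip [[ 0.53604174 -0.16876842  0.022     ]] [[ 0.5414116 -0.0439843  0.001    ]]
tcp [ 0.5874 -0.2843  0.219 ] shift cm (tool) [ 0.33  0.55 21.5 ] yaw of tool y 98.85
```

```bash
python3 -m inch '[[[0.25,0.3,4.5,0,0,0,-1],[0,0,4.5,0,0,0,-1],[0,0,4.5,0,0,0,-1],[0,0,4.0,0,0,0,-1],[0,0,2,0,0,0,-1]]]'
python3 -m inch '[[[0,0,1.2,0,0,0,-1],[0,0,0.7,0,0,0,-1],[0,0,0.1,0,0,0,-1],[0,0,0,0,0,0,1],[0,0,0,0,0,0,1]]]' 25
python3 -m inch '[[[0,0,0,0,0,0,1],[0,0,0,0,0,0,1],[0,0,0,0,0,0,1],[0,0,0,0,0,0,1],[0,0,0,0,0,0,1]]]'
```

```text
t: 3.8
tool_pos: [0.5816, -0.2808, 0.0192]
orientation: [0.241, -3.128, -0.005]
force: [-0.7, -0.4, 0.3]
opening: 0.0928
t: 4.3
tool_pos: [0.5852, -0.2842, 0.0055]
orientation: [-0.239, 3.13, -0.002]
force: [0.4, -1.1, -0.4]
opening: 0.0814
t: 4.8
tool_pos: [0.5843, -0.2829, 0.0043]
orientation: [-0.239, 3.132, 0.001]
force: [-0.7, 4.6, 6.3]
opening: 0.0595
```

```bash
python3 -m inch '[[[0,0,-1,0,0,0,1],[0,0,-3,0,0,0,1],[0,0,-4,0,0,0,1],[0,0,-4,0,0,0,1],[0,0,-2,0,0,0,1]]]'
python3 -m inch '[[[-0.14,2,0,0,0,0,1],[-0.14,4,0,0,0,0,1],[-0.14,4.5,0,0,0,0,1],[-0.14,4.5,0,0,0,0,1],[-0.14,4.5,0,0,0,0,1]]]'
python3 -m inch '[[[-0.14,4.5,0,0,0,0,1],[-0.14,4.5,0,0,0,0,1],[-0.14,4.5,0,0,0,0,1],[-0.14,4,0,0,0,0,1],[-0.14,4,0,0,0,0,1]]]'
python3 -m inch '[[[0,3,0,0,0,0,1],[0,0,0,0,0,0,1],[0,0,0,0,0,0,1],[0,0,0,0,0,0,1],[0,0,0,0,0,0,1]]]'
python3 - <<'E'
from h import *
import pickle
c=cam("wrist"); pickle.dump(c,open("w3.pkl","wb")); cv2.imwrite("pics/w3.png",c["image"]); 
goto((.530,.156,.0563)); p=robot.read_state()["tool_pos"]; print(proj(c,(p[0],p[1],p[2]+.02)))
E
```

```text
t: 5.3
tool_pos: [0.5852, -0.2847, 0.1481]
orientation: [-0.238, 3.129, -0.005]
force: [0.8, -0.6, -4.4]
opening: 0.0599
t: 5.8
tool_pos: [0.5602, -0.0885, 0.1432]
orientation: [0.238, -3.131, 0.0]
force: [1.4, 0.3, -5.1]
opening: 0.0596
t: 6.3
tool_pos: [0.5348, 0.1252, 0.1434]
orientation: [0.239, -3.132, 0.001]
force: [1.4, -0.1, -5.2]
opening: 0.0595
t: 6.8
tool_pos: [0.5313, 0.1523, 0.1435]
orientation: [0.236, -3.132, 0.001]
force: [0.1, 0.3, -4.5]
opening: 0.0594
tcp [0.5313 0.1524 0.1436] shift cm (tool) [0.07 0.38 8.73] yaw of tool y 98.63
[[278.78008573 283.51556367]]
```

View pics/w3.png

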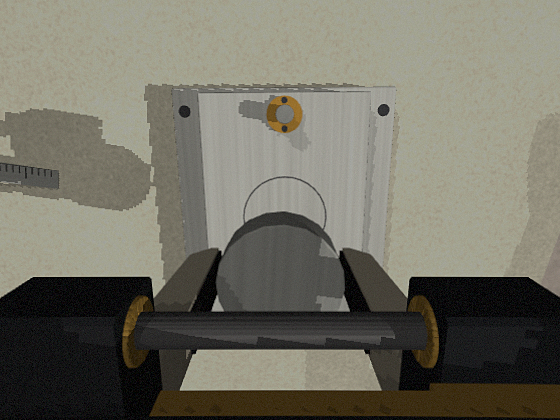

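The weight hangs centred between the fingers at about (281,281), against a predicted (279,283). The circle lies at (285,215). Lowering slowly now.

```bash
python3 -m inch '[[[0.07,0.38,2,0,0,0,1],[0,0,2.5,0,0,0,1],[0,0,2,0,0,0,1],[0,0,1,0,0,0,1],[0,0,0.2,0,0,0,1]]]'
python3 -m inch '[[[0,0,0.1,0,0,0,1],[0,0,0.1,0,0,0,1],[0,0,0.1,0,0,0,1],[0,0,0.1,0,0,0,1],[0,0,0,0,0,0,1]]]'
python3 -m inch '[[[0,0,0.1,0,0,0,1],[0,0,0.1,0,0,0,1],[0,0,0,0,0,0,1],[0,0,0,0,0,0,1],[0,0,0,0,0,0,1]]]'
```

```text
t: 7.35
tool_pos: [0.5289, 0.1563, 0.0652]
orientation: [0.237, -3.13, 0.001]
force: [-1.1, -0.8, -5.2]
opening: 0.0594
t: 7.85
tool_pos: [0.53, 0.1572, 0.0629]
orientation: [-0.239, 3.132, 0.0]
force: [0.0, 0.1, -5.4]
opening: 0.0592
t: 8.35
tool_pos: [0.5299, 0.1571, 0.0606]
orientation: [0.239, -3.132, 0.0]
force: [0.6, -0.0, -5.8]
opening: 0.0595
```

```bash
python3 -m inch '[[[0,0,0.1,0,0,0,1],[0,0,0.1,0,0,0,1],[0,0,0,0,0,0,1],[0,0,0,0,0,0,1]]]'
python3 -m inch '[[[0,0,0.1,0,0,0,1],[0,0,0.05,0,0,0,1],[0,0,0,0,0,0,1],[0,0,0,0,0,0,1]]]'
python3 -m inch '[[[0,0,0.1,0,0,0,1],[0,0,0.05,0,0,0,1],[0,0,0,0,0,0,1],[0,0,0,0,0,0,1]]]'
```

```text
t: 8.75
tool_pos: [0.5298, 0.1571, 0.0585]
orientation: [0.239, -3.132, 0.0]
force: [-0.5, -0.8, -4.9]
opening: 0.0594
t: 9.15
tool_pos: [0.53, 0.1572, 0.0573]
orientation: [-0.239, 3.132, 0.0]
force: [-0.3, -0.4, -4.0]
opening: 0.0594
t: 9.55
tool_pos: [0.5301, 0.1572, 0.0564]
orientation: [-0.239, 3.132, 0.0]
force: [-4.4, -1.9, 6.0]
opening: 0.0595
```

Contact reached: the weight is down and the plate is on its stops. I'll ease off slightly, open and lift away.

```bash
python3 -m inch '[[[0,0,-0.04,0,0,0,1],[0,0,0,0,0,0,0.2],[0,0,0,0,0,0,-0.3],[0,0,0,0,0,0,-1],[0,0,0,0,0,0,-1]]]'
python3 -m inch '[[[0,0,0,0,0,0,-1],[0,0,0,0,0,0,-1],[0,0,-0.5,0,0,0,-1],[0,0,-1,0,0,0,-1],[0,0,-3,0,0,0,-1]]]'
python3 -m inch '[[[0,0,-4,0,0,0,-1],[0,0,-4,0,0,0,-1],[0,0,-3.5,0,0,0,-1],[0,0,0,0,0,0,-1],[0,0,0,0,0,0,-1]]]'
python3 - <<'E'
from h import *
import pickle
c=cam("wrist"); pickle.dump(c,open("w4.pkl","wb")); cv2.imwrite("pics/w4.png",c["image"])
goto((.418,-.297,.219)); print(disc(c,(.53,.157,.076),36), proj(c,(.53,.157,.076)))
E
```

```text
t: 10.05
tool_pos: [0.5301, 0.1572, 0.056]
orientation: [-0.239, 3.132, 0.0]
force: [0.7, -1.0, 0.7]
opening: 0.0722
t: 10.55
tool_pos: [0.5276, 0.1567, 0.0992]
orientation: [0.238, -3.127, 0.001]
force: [-0.3, -0.9, 0.2]
opening: 0.0929
t: 11.05
tool_pos: [0.5308, 0.1573, 0.218]
orientation: [-0.238, 3.129, 0.001]
force: [0.0, 0.1, -0.8]
opening: 0.0931
tcp [0.5298 0.1571 0.2161] shift cm (tool) [ 17.93 -43.19  -0.29] yaw of tool y 98.72
[(array([281. , 200. ,  34.5], dtype=float32), array([0.5294, 0.1586, 0.076 ]))] [[279.12803187 200.36176622]]
```

View pics/w4.png

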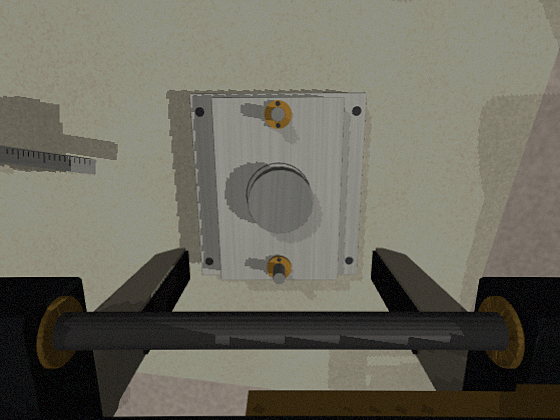

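The large weight stands on the plate with its top at (281,200), which is (0.529, 0.158), under 2 mm from the middle. Next, the small weight.

```bash
python3 -m inch '[[[1.8,-4.3,0,0,0,0,-1],[1.8,-4.3,0,0,0,0,-1],[1.8,-4.3,0,0,0,0,-1],[1.8,-4.3,0,0,0,0,-1],[1.8,-4.3,0,0,0,0,-1]]]'
python3 -m inch '[[[1.8,-4.3,0,0,0,0,-1],[1.8,-4.3,0,0,0,0,-1],[1.8,-4.3,0,0,0,0,-1],[1.8,-4.3,0,0,0,0,-1],[1.8,-4.3,0,0,0,0,-1]]]'
python3 -m inch '[[[0,0,0,0,0,0,-1],[0,0,0,0,0,0,-1],[0,0,0,0,0,0,-1],[0,0,0,0,0,0,-1]]]'
python3 - <<'E'
from h import *
import pickle
c=cam("wrist"); pickle.dump(c,open("w5.pkl","wb")); 
X=(.418,-.297,.024); d=disc(c,X,21); print(d,proj(c,X))
u,v=proj(c,X)[0].astype(int); print(c["image"][v,u]); cv2.imwrite("pics/w5.png",c["image"])
L=d[0][1] if d else X; goto((L[0],L[1],.004))
E
```

```text
t: 11.6
tool_pos: [0.4716, -0.0702, 0.214]
orientation: [0.239, -3.129, -0.002]
force: [1.4, -0.4, -0.2]
opening: 0.093
t: 12.1
tool_pos: [0.4154, -0.2962, 0.2141]
orientation: [0.238, -3.13, -0.004]
force: [1.0, -0.9, -0.0]
opening: 0.0927
t: 12.5
tool_pos: [0.4174, -0.2937, 0.2155]
orientation: [0.242, -3.132, -0.002]
force: [-0.1, 0.3, 0.4]
opening: 0.0931
[(array([280. , 188. ,  21.9], dtype=float32), array([ 0.4143, -0.2935,  0.024 ]))] [[276.08607144 190.99620997]]
[ 93 100  96]
tcp [ 0.4175 -0.2938  0.2157] shift cm (tool) [ 0.31  0.07 21.17] yaw of tool y 98.83
```

View pics/w5.png

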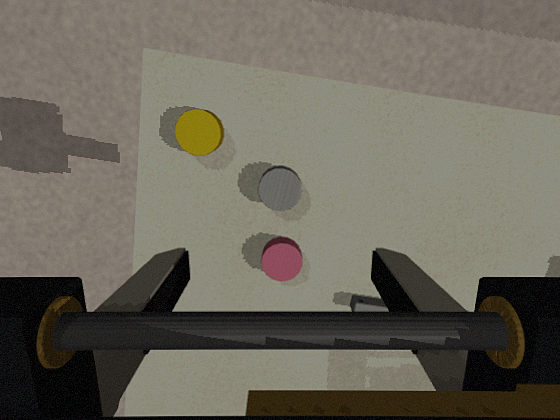

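The small grey weight sits at (280,188), central between the fingers. Yellow (199,132) and pink (282,260) are clear of the finger paths. Descending to grip.

```bash
python3 -m inch '[[[0.25,0,4.5,0,0,0,-1],[0,0,4.5,0,0,0,-1],[0,0,4.5,0,0,0,-1],[0,0,4.0,0,0,0,-1],[0,0,1.7,0,0,0,-1]]]'
python3 -m inch '[[[0,0,1.2,0,0,0,-1],[0,0,0.6,0,0,0,-1],[0,0,0.1,0,0,0,-1],[0,0,0,0,0,0,1],[0,0,0,0,0,0,1]]]' 25
python3 -m inch '[[[0,0,0,0,0,0,1],[0,0,0,0,0,0,1],[0,0,0,0,0,0,1],[0,0,0,0,0,0,1],[0,0,0,0,0,0,1]]]'
python3 -m inch '[[[0,0,0,0,0,0,1],[0,0,-2,0,0,0,1],[0,0,-4,0,0,0,1],[0,0,-4.5,0,0,0,1],[0,0,-4.5,0,0,0,1]]]'
python3 -m inch '[[[0,0,0,0,0,0,1],[0,0,0,0,0,0,1],[0,0,0,0,0,0,1]]]'
python3 - <<'E'
from h import *
goto((.5296,.1578,.16))
E
```

```text
t: 13.05
tool_pos: [0.4127, -0.2923, 0.0197]
orientation: [0.241, -3.128, -0.007]
force: [-0.3, 0.3, 0.4]
opening: 0.0928
t: 13.55
tool_pos: [0.4156, -0.2963, 0.0064]
orientation: [-0.239, 3.131, -0.003]
force: [0.2, -0.5, -1.4]
opening: 0.0816
t: 14.05
tool_pos: [0.4146, -0.2954, 0.0051]
orientation: [0.239, -3.132, -0.0]
force: [-0.2, 0.4, 2.1]
opening: 0.0454
t: 14.55
tool_pos: [0.4138, -0.2949, 0.1555]
orientation: [0.239, -3.131, -0.002]
force: [2.2, -0.8, -3.2]
opening: 0.0454
t: 14.85
tool_pos: [0.4136, -0.2946, 0.1528]
orientation: [0.239, -3.13, -0.004]
force: [-0.3, 0.9, -2.7]
opening: 0.0457
tcp [ 0.4136 -0.2946  0.1528] shift cm (tool) [-18.33  42.96  -0.65] yaw of tool y 98.72
```

```bash
python3 -m inch '[[[-0.9,2.1,0,0,0,0,1],[-1.8,4.2,0,0,0,0,1],[-1.9,4.5,0,0,0,0,1],[-1.9,4.5,0,0,0,0,1],[-1.9,4.5,0,0,0,0,1]]]'
python3 -m inch '[[[-1.9,4.5,0,0,0,0,1],[-1.9,4.5,0,0,0,0,1],[-1.9,4.5,0,0,0,0,1],[-1.9,4.5,0,0,0,0,1],[-1.9,4.5,0,0,0,0,1]]]'
python3 -m inch '[[[-0.4,0.8,0,0,0,0,1],[0,0,0,0,0,0,1],[0,0,0,0,0,0,1],[0,0,0,0,0,0,1]]]'
python3 - <<'E'
from h import *
goto((.5295,.158,.082))
c=cam("wrist"); cv2.imwrite("pics/w6.png",c["image"])
p=robot.read_state()["tool_pos"]
print("held predicted",proj(c,(p[0],p[1],p[2]+.019)))
print(disc(c,(.5295,.158,.076),45))
E
```

```text
t: 15.35
tool_pos: [0.4661, -0.0849, 0.1523]
orientation: [0.237, -3.129, -0.002]
force: [1.4, -0.1, -3.2]
opening: 0.0455
t: 15.85
tool_pos: [0.5259, 0.1515, 0.152]
orientation: [0.239, -3.128, 0.001]
force: [1.3, -0.5, -2.4]
opening: 0.0456
t: 16.25
tool_pos: [0.5296, 0.1566, 0.154]
orientation: [0.236, -3.131, 0.001]
force: [-0.7, -0.3, -3.4]
opening: 0.0451
tcp [0.5296 0.1566 0.154 ] shift cm (tool) [-0.03  0.14  7.2 ] yaw of tool y 98.63
held predicted [[278.51781899 283.31976628]]
[(array([279. , 219. ,  41.7], dtype=float32), array([0.5272, 0.1561, 0.076 ]))]
```

View pics/w6.png

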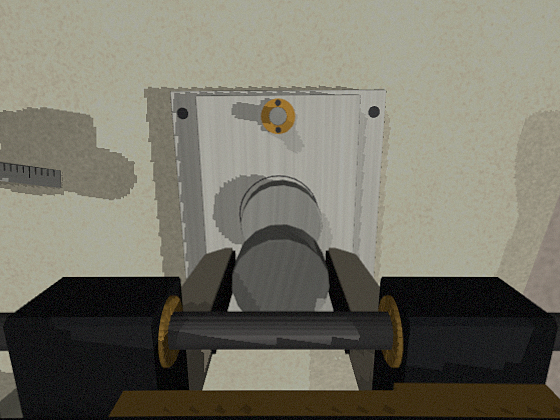

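Held disc is at (280,272) and the large weight's top at (279,219), so they line up. Lowering.

```bash
python3 -m inch '[[[0,0.08,2,0,0,0,1],[0,0,2.5,0,0,0,1],[0,0,1.5,0,0,0,1],[0,0,0.4,0,0,0,1],[0,0,0.2,0,0,0,1]]]'
python3 -m inch '[[[0,0,0.1,0,0,0,1],[0,0,0.1,0,0,0,1],[0,0,0.1,0,0,0,1],[0,0,0.05,0,0,0,1],[0,0,0,0,0,0,1]]]'
python3 -m inch '[[[0,0,0.1,0,0,0,1],[0,0,0.05,0,0,0,1],[0,0,0,0,0,0,1],[0,0,0,0,0,0,1]]]'
```

```text
t: 16.8
tool_pos: [0.5299, 0.1584, 0.0889]
orientation: [0.237, -3.132, 0.0]
force: [-0.4, -0.2, -2.1]
opening: 0.0451
t: 17.3
tool_pos: [0.5302, 0.1591, 0.0857]
orientation: [-0.239, 3.132, 0.0]
force: [0.6, -0.1, -2.1]
opening: 0.0451
t: 17.7
tool_pos: [0.5301, 0.159, 0.084]
orientation: [0.239, -3.132, -0.0]
force: [-0.4, -0.1, -3.1]
opening: 0.0456
```

```bash
python3 -m inch '[[[0,-0.1,0.1,0,0,0,1],[0,0,0.05,0,0,0,1],[0,0,0,0,0,0,1],[0,0,0,0,0,0,1]]]'
python3 -m inch '[[[0,0,0.05,0,0,0,1],[0,0,0.05,0,0,0,1],[0,0,0,0,0,0,1],[0,0,0,0,0,0,1]]]'
```

```text
t: 18.1
tool_pos: [0.5302, 0.158, 0.0825]
orientation: [0.239, -3.132, -0.0]
force: [0.5, 0.4, -2.8]
opening: 0.0451
t: 18.5
tool_pos: [0.5302, 0.158, 0.0815]
orientation: [0.239, -3.133, 0.0]
force: [0.1, 0.5, -2.8]
opening: 0.0456
```

```bash
python3 -m inch '[[[0,0,0.04,0,0,0,1],[0,0,0.02,0,0,0,1],[0,0,0,0,0,0,1],[0,0,0,0,0,0,1]]]'
python3 -m inch '[[[0,0,0.03,0,0,0,1],[0,0,0,0,0,0,1],[0,0,0,0,0,0,1],[0,0,0,0,0,0,1]]]'
```

```text
t: 18.9
tool_pos: [0.5304, 0.1581, 0.0813]
orientation: [-0.239, 3.132, 0.0]
force: [-1.7, -0.4, 1.8]
opening: 0.0454
t: 19.3
tool_pos: [0.5304, 0.1581, 0.0812]
orientation: [-0.239, 3.132, 0.0]
force: [-3.9, -0.9, 5.1]
opening: 0.0454
```

The small weight is down. Releasing, rising and checking.

```bash
python3 -m inch '[[[0,0,-0.04,0,0,0,1],[0,0,0,0,0,0,0.2],[0,0,0,0,0,0,-0.3],[0,0,0,0,0,0,-1],[0,0,0,0,0,0,-1]]]'
python3 -m inch '[[[0,0,0,0,0,0,-1],[0,0,0,0,0,0,-1],[0,0,0,0,0,0,-1],[0,0,-0.5,0,0,0,-1],[0,0,-2,0,0,0,-1]]]'
python3 -m inch '[[[0,0,-4,0,0,0,-1],[0,0,-4,0,0,0,-1],[0,0,-3.5,0,0,0,-1],[0,0,0,0,0,0,-1],[0,0,0,0,0,0,-1]]]'
python3 - <<'E'
from h import *
c=cam("wrist"); cv2.imwrite("pics/w7.png",c["image"])
print(disc(c,(.53,.158,.100),30),disc(c,(.53,.158,.076),35)); goto((.538,-.166,.22))
E
```

```text
t: 19.8
tool_pos: [0.5303, 0.158, 0.0809]
orientation: [-0.239, 3.132, 0.0]
force: [0.4, -1.2, 0.7]
opening: 0.065
t: 20.3
tool_pos: [0.5284, 0.1577, 0.1041]
orientation: [0.239, -3.128, 0.001]
force: [0.8, -0.4, 0.1]
opening: 0.0929
t: 20.8
tool_pos: [0.531, 0.1582, 0.2224]
orientation: [-0.239, 3.13, 0.001]
force: [-0.2, 0.5, -1.2]
opening: 0.0932
[(array([280. , 207. ,  27.7], dtype=float32), array([0.5312, 0.1588, 0.1   ]))] [(array([278. , 200. ,  34.1], dtype=float32), array([0.531 , 0.1569, 0.076 ]))]
tcp [0.5301 0.158  0.2207] shift cm (tool) [  4.13 -32.14   0.07] yaw of tool y 98.72
```

View pics/w7.png

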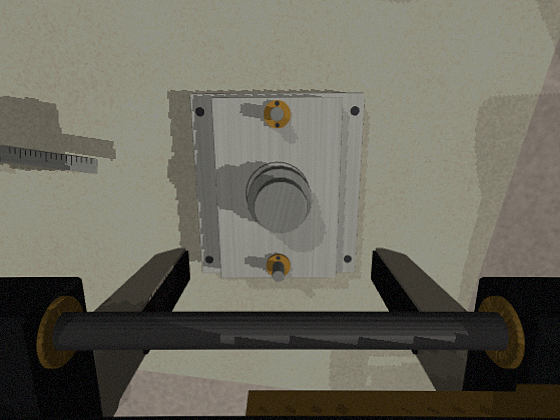

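The weights are stacked: small top at (280,207), large top at (278,200), so about 2 mm apart. Ten pictures viewed so far. Now over the gauge, turning the jaws across it.

```bash
python3 -m inch '[[[0.5,-4,0,0,0,0,-1],[0.5,-4,0,0,0,0,-1],[0.5,-4,0,0,0,0,-1],[0.5,-4,0,0,0,0,-1],[0.5,-4,0,0,0,0,-1]]]'
python3 -m inch '[[[0.5,-4,0,0,0,0,-1],[0.5,-4,0,0,0,0,-1],[0.6,-4.1,0,0,0,0,-1],[0,0,0,0,0,8.2,-1],[0,0,0,0,0,8.2,-1]]]'
python3 -m inch '[[[0,0,0,0,0,8.2,-1],[0,0,0,0,0,8.2,-1],[0,0,0,0,0,8.2,-1],[0,0,0,0,0,8.2,-1],[0,0,0,0,0,8.2,-1]]]'
python3 -m inch '[[[0,0,0,0,0,8.2,-1],[0,0,0,0,0,8.2,-1],[0,0,0,0,0,8.2,-1],[0,0,0,0,0,8.2,-1],[0,0,0,0,0,8.2,-1]]]'
python3 -m inch '[[[0,0,0,0,0,0,-1],[0,0,0,0,0,0,-1],[0,0,0,0,0,0,-1]]]'
python3 - <<'E'
from h import *
import pickle
c=cam("wrist"); pickle.dump(c,open("w8.pkl","wb"))
print("pred grip,tip",proj(c,[(.538,-.168,.022),(.5414,-.0455,.001)]))
goto((.538,-.166,.22)); cv2.imwrite("pics/w8.png",c["image"])
E
```

```text
t: 21.35
tool_pos: [0.5345, -0.0448, 0.2187]
orientation: [0.239, -3.129, -0.001]
force: [0.6, -0.5, -0.2]
opening: 0.0928
t: 21.85
tool_pos: [0.5369, -0.1666, 0.2183]
orientation: [-0.223, -3.13, -0.002]
force: [0.8, 0.9, 0.2]
opening: 0.0929
t: 22.35
tool_pos: [0.5372, -0.165, 0.2185]
orientation: [-1.302, -2.855, 0.0]
force: [-0.3, 0.2, 0.4]
opening: 0.0931
t: 22.85
tool_pos: [0.5372, -0.165, 0.2185]
orientation: [-2.219, -2.218, 0.002]
force: [-0.3, 0.5, 0.5]
opening: 0.0929
t: 23.15
tool_pos: [0.5379, -0.1653, 0.2201]
orientation: [-2.211, -2.23, 0.001]
force: [1.2, -0.3, 0.3]
opening: 0.0927
pred grip,tip [[281.01261003 192.20372889]
 [285.36332085  70.68583683]]
tcp [ 0.5381 -0.1654  0.2204] shift cm (tool) [-0.06 -0.01  0.04] yaw of tool y 0.47
```

View pics/w8.png

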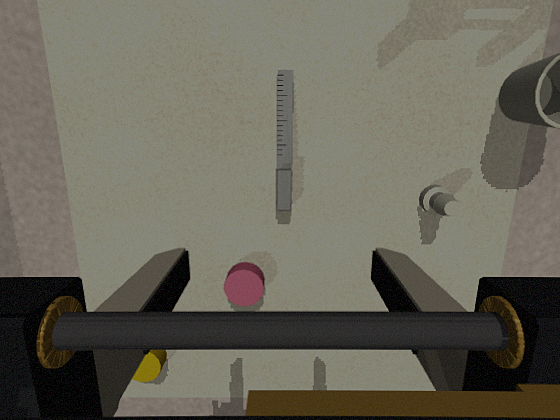

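The gauge lies nearly straight in the wrist view: grip from (284,169) to (284,210), tip at (285,70). Pink and yellow are behind and clear.

Run:
```python
from h import *
import pickle
c=pickle.load(open("w8.pkl","rb"))
a=ray(c,[(284,169.5),(284,210)],.022); t=ray(c,[(285.3,70)],.002)[0]
g=a.mean(0); print(a.round(4),g.round(4),t.round(4)); d=t-g; print("yaw",np.degrees(np.arctan2(d[1],d[0])),"len",np.hypot(*d[:2]))
goto((g[0],g[1],.003))
```

```text
[[ 0.5409 -0.1439  0.022 ]
 [ 0.5414 -0.1875  0.022 ]] [ 0.5411 -0.1657  0.022 ] [ 0.5413 -0.045   0.002 ]
yaw 89.91754998624005 len 0.12069161064566723
tcp [ 0.5381 -0.1654  0.2204] shift cm (tool) [-0.04  0.32 21.74] yaw of tool y 0.47
```

```bash
python3 -m inch '[[[-0.05,0.3,4.5,0,0,0.5,-1],[0,0,4.5,0,0,0,-1],[0,0,4.5,0,0,0,-1],[0,0,4.0,0,0,0,-1],[0,0,2.2,0,0,0,-1]]]'
python3 -m inch '[[[0,0,1.4,0,0,0,-1],[0,0,0.6,0,0,0,-1],[0,0,0.1,0,0,0,-1],[0,0,0,0,0,0,0],[0,0,0,0,0,0,1]]]' 40
python3 -m inch '[[[0,0,0,0,0,0,1],[0,0,0,0,0,0,1],[0,0,0,0,0,0,1],[0,0,0,0,0,0,1],[0,0,0,0,0,0,1]]]'
python3 -m inch '[[[0,0,0,0,0,0,1],[0,0,0,0,0,0,1],[0,0,0,0,0,0,1]]]'
```

```text
t: 23.7
tool_pos: [0.5387, -0.1649, 0.0198]
orientation: [-2.219, -2.217, 0.003]
force: [-0.4, 0.1, 0.4]
opening: 0.0926
t: 24.2
tool_pos: [0.5427, -0.1665, 0.0048]
orientation: [2.223, 2.216, 0.002]
force: [-1.2, 0.3, 0.8]
opening: 0.0814
t: 24.7
tool_pos: [0.5413, -0.166, 0.003]
orientation: [-2.225, -2.218, 0.0]
force: [0.2, 0.7, -0.5]
opening: 0.0414
t: 25.0
tool_pos: [0.5413, -0.166, 0.003]
orientation: [-2.225, -2.218, 0.0]
force: [0.8, -1.1, 0.8]
opening: 0.0178
```

```bash
python3 -m inch '[[[0,0,0,0,0,0,1],[0,0,0,0,0,0,1],[0,0,-0.5,0,0,0,1],[0,0,-2,0,0,0,1],[0,0,-2.2,0,0,0,1]]]'
python3 -m inch '[[[0,0,0,0,0,-3,1],[0,0,0,0,0,-3,1],[0,0,0,0,0,-2.9,1],[0,0,0,0,0,0,1],[0,0,0,0,0,0,1]]]'
python3 - <<'E'
from h import *
goto((.5644,-.0623,.05))
c=cam("wrist"); cv2.imwrite("pics/w9.png",c["image"])
p=robot.read_state()["tool_pos"]; R=Ro.from_rotvec(robot.read_state()["orientation"]).as_matrix()
for z in (.001,-.003): print("pred tip",proj(c,p+R@np.array([.122,0,-z])))
# blade blob
g=c["image"]; cv2.imwrite("pics/w9c.png",g)
print(R.round(3))
import pickle; pickle.dump(c,open("w9.pkl","wb"))
E
```

```text
t: 25.5
tool_pos: [0.5404, -0.1656, 0.0498]
orientation: [-2.223, -2.216, 0.001]
force: [1.2, 0.5, -1.5]
opening: 0.0157
t: 26.0
tool_pos: [0.5413, -0.166, 0.0502]
orientation: [-2.048, -2.382, 0.0]
force: [-0.6, 0.2, -0.8]
opening: 0.0152
tcp [ 0.5413 -0.166   0.0502] shift cm (tool) [9.9  3.84 0.02] yaw of tool y 8.63
pred tip [[281.46916101  -5.00197496]]
pred tip [[281.429598    -1.80002143]]
[[-0.15   0.989 -0.   ]
 [ 0.989  0.15   0.   ]
 [ 0.    -0.    -1.   ]]
```

```bash
python3 -m inch '[[[2,0.9,0,0,0,-0.3,1],[3,1,0,0,0,0,1],[3,1,0,0,0,0,1],[1.9,0.9,0,0,0,0,1],[0,0,0,0,0,0,1]]]'
python3 -m inch '[[[0,0,0.8,0,0,0,1],[0,0,0.7,0,0,0,1],[0,0,0,0,0,0,1],[0,0,0,0,0,0,1],[0,0,0,0,0,0,1]]]'
python3 - <<'E'
from h import *
import pickle
goto((.5644,-.0623,.0345))
s=robot.read_state(); p=np.array(s["tool_pos"]); R=Ro.from_rotvec(s["orientation"]).as_matrix()
for n in("side","top"):
    c=cam(n); pickle.dump(c,open(n+"2.pkl","wb"))
    print(n,"tip pred",proj(c,p+R@np.array([.122,0,.002])),"grip",proj(c,p))
    u,v=proj(c,p+R@np.array([.122,0,.002]))[0].astype(int)
    cv2.imwrite(f"pics/{n}2c.png",cv2.resize(c["image"][v-45:v+55,u-60:u+75],None,fx=5,fy=5,interpolation=cv2.INTER_CUBIC)); print("origin",u-60,v-45)
a=cv2.imread("pics/side2c.png"); b=cv2.imread("pics/top2c.png")
cv2.imwrite("pics/both.png",cv2.resize(np.hstack([a,b]),(800,297),interpolation=cv2.INTER_AREA))
E
```

```text
t: 26.55
tool_pos: [0.5639, -0.0598, 0.05]
orientation: [-2.038, -2.391, -0.001]
force: [0.2, 0.1, -0.6]
opening: 0.0158
t: 27.05
tool_pos: [0.5635, -0.0629, 0.0351]
orientation: [2.041, 2.388, -0.0]
force: [0.0, 0.8, -1.5]
opening: 0.0155
tcp [ 0.5635 -0.0629  0.0351] shift cm (tool) [0.04 0.1  0.06] yaw of tool y 8.96
side tip pred [[283.43236979 207.60611154]] grip [[303.76950151 231.2124054 ]]
origin 223 162
top tip pred [[254.26259392 204.29468332]] grip [[303.91802544 195.10555325]]
origin 194 159
```

```bash
python3 -m inch '[[[0.5,0.05,0,0,0,0,1],[1,0.05,0,0,0,0,1],[1,0,0,0,0,0,1],[0.5,0,0,0,0,0,1],[0,0,0,0,0,0,1]]]'
python3 -m inch '[[[0,0,0.08,0,0,0,1],[0,0,0,0,0,0,1],[0,0,0,0,0,0,1],[0,0,0,0,0,0,1]]]'
python3 -m inch '[[[0,0,0.06,0,0,0,1],[0,0,0,0,0,0,1],[0,0,0,0,0,0,1],[0,0,0,0,0,0,1]]]'
```

```text
t: 27.65
tool_pos: [0.5596, -0.0313, 0.035]
orientation: [-2.038, -2.391, 0.0]
force: [-0.7, -0.5, -1.5]
opening: 0.0154
t: 28.05
tool_pos: [0.5598, -0.0327, 0.0342]
orientation: [-2.04, -2.389, 0.0]
force: [-0.1, -0.4, -1.8]
opening: 0.0159
t: 28.45
tool_pos: [0.5598, -0.0325, 0.0336]
orientation: [-2.04, -2.389, 0.0]
force: [0.3, -0.5, -1.6]
opening: 0.0156
```

```bash
python3 -m inch '[[[0,0,0.03,0,0,0,1],[0,0,0,0,0,0,1],[0,0,0,0,0,0,1],[0,0,0,0,0,0,1]]]'
python3 -m inch '[[[0,0,0.03,0,0,0,1],[0,0,0,0,0,0,1],[0,0,0,0,0,0,1],[0,0,0,0,0,0,1]]]'
python3 -m inch '[[[0,0,0.03,0,0,0,1],[0,0,0,0,0,0,1],[0,0,0,0,0,0,1],[0,0,0,0,0,0,1]]]'
```

```text
t: 28.85
tool_pos: [0.5598, -0.0325, 0.0333]
orientation: [-2.04, -2.389, 0.0]
force: [-0.2, 0.0, -0.8]
opening: 0.0157
t: 29.25
tool_pos: [0.5598, -0.0325, 0.033]
orientation: [2.04, 2.389, 0.0]
force: [0.6, -0.7, -0.1]
opening: 0.0156
t: 29.65
tool_pos: [0.5598, -0.0325, 0.0328]
orientation: [2.04, 2.389, 0.0]
force: [0.1, 0.7, -0.6]
opening: 0.0154
```

```bash
python3 -m inch '[[[0,0,0.03,0,0,0,1],[0,0,0,0,0,0,1],[0,0,0,0,0,0,1],[0,0,0,0,0,0,1]]]'
python3 -m inch '[[[0.4,0,0,0,0,0,1],[0.4,0,0,0,0,0,1],[0.4,0,0,0,0,0,1],[0.3,0,0,0,0,0,1],[0,0,0,0,0,0,1]]]'
python3 -m inch '[[[0,0,0,0,0,0,1]]]'
```

```text
t: 30.05
tool_pos: [0.5599, -0.0325, 0.0325]
orientation: [2.04, 2.389, 0.0]
force: [0.1, -0.3, -0.0]
opening: 0.0159
t: 30.55
tool_pos: [0.5574, -0.0169, 0.0325]
orientation: [-2.039, -2.39, -0.001]
force: [-0.0, 1.4, 1.0]
opening: 0.0153
t: 30.65
tool_pos: [0.5574, -0.0171, 0.0324]
orientation: [-2.039, -2.389, -0.001]
force: [0.4, 1.5, 0.7]
opening: 0.0154
```

```bash
python3 -m inch '[[[0.5,0,0,0,0,0,1],[0.5,0,0,0,0,0,1],[0.5,0,0,0,0,0,1],[0.3,0,0,0,0,0,1],[0,0,0,0,0,0,1]]]'
python3 -m inch '[[[0.2,0,0,0,0,0,1],[0.2,0,0,0,0,0,1],[0.2,0,0,0,0,0,1],[0,0,0,0,0,0,1],[0,0,0,0,0,0,1]]]'
python3 -m inch '[[[0.2,0,0,0,0,0,1],[0.2,0,0,0,0,0,1],[0,0,0,0,0,0,1],[0,0,0,0,0,0,1]]]'
```

```text
t: 31.15
tool_pos: [0.5545, 0.0008, 0.0325]
orientation: [-2.039, -2.39, -0.001]
force: [0.6, 2.0, 1.6]
opening: 0.0153
t: 31.65
tool_pos: [0.5537, 0.0062, 0.0325]
orientation: [-2.04, -2.389, -0.0]
force: [0.6, 0.3, 3.0]
opening: 0.0154
t: 32.05
tool_pos: [0.5531, 0.0102, 0.0325]
orientation: [-2.04, -2.389, -0.0]
force: [0.7, -1.9, 3.1]
opening: 0.0155
```

```bash
python3 -m inch '[[[0.1,0,0,0,0,0,1],[0,0,0,0,0,0,1],[0,0,0,0,0,0,1]]]'
python3 -m inch '[[[0.1,0,0,0,0,0,1],[0,0,0,0,0,0,1],[0,0,0,0,0,0,1]]]'
python3 -m inch '[[[0.1,0,0,0,0,0,1],[0,0,0,0,0,0,1],[0,0,0,0,0,0,1]]]'
```

```text
t: 32.35
tool_pos: [0.553, 0.011, 0.0325]
orientation: [2.04, 2.389, 0.0]
force: [0.9, -2.6, 4.3]
opening: 0.0158
t: 32.65
tool_pos: [0.5528, 0.0119, 0.0325]
orientation: [2.04, 2.389, 0.0]
force: [0.6, -3.0, 4.2]
opening: 0.0159
t: 32.95
tool_pos: [0.5526, 0.013, 0.0325]
orientation: [2.04, 2.389, 0.0]
force: [0.3, -2.0, 4.3]
opening: 0.0162
```

```bash
python3 -m inch '[[[0,0,-0.02,0,0,0,1],[0.1,0,0,0,0,0,1],[0,0,0,0,0,0,1],[0,0,0,0,0,0,1]]]'
python3 -m inch '[[[0.1,0,0,0,0,0,1],[0,0,0,0,0,0,1],[0,0,0,0,0,0,1]]]'
python3 -m inch '[[[0.1,0,0,0,0,0,1],[0,0,0,0,0,0,1],[0,0,0,0,0,0,1]]]'
python3 -m inch '[[[0.1,0,0,0,0,0,1],[0,0,0,0,0,0,1],[0,0,0,0,0,0,1]]]'
```

```text
t: 33.35
tool_pos: [0.5523, 0.0141, 0.0326]
orientation: [-2.04, -2.389, -0.0]
force: [-0.1, -2.3, 3.8]
opening: 0.0157
t: 33.65
tool_pos: [0.5522, 0.015, 0.0326]
orientation: [-2.04, -2.389, 0.0]
force: [0.6, -2.1, 3.6]
opening: 0.0158
t: 33.95
tool_pos: [0.5521, 0.016, 0.0326]
orientation: [-2.04, -2.389, -0.0]
force: [0.4, -2.8, 3.8]
opening: 0.0161
t: 34.25
tool_pos: [0.5519, 0.017, 0.0326]
orientation: [-2.04, -2.389, -0.0]
force: [0.3, -2.7, 3.3]
opening: 0.0157
```

```bash
python3 -m inch '[[[0.1,0,0,0,0,0,1],[0,0,0,0,0,0,1],[0,0,0,0,0,0,1]]]'
python3 -m inch '[[[0.1,0,0,0,0,0,1],[0,0,0,0,0,0,1],[0,0,0,0,0,0,1]]]'
python3 -m inch '[[[0.1,0,0,0,0,0,1],[0,0,0,0,0,0,1],[0,0,0,0,0,0,1]]]'
python3 -m inch '[[[0.1,0,0,0,0,0,1],[0,0,0,0,0,0,1],[0,0,0,0,0,0,1]]]'
```

```text
t: 34.55
tool_pos: [0.5518, 0.018, 0.0326]
orientation: [-2.04, -2.389, -0.0]
force: [0.2, -1.6, 3.7]
opening: 0.0155
t: 34.85
tool_pos: [0.5516, 0.0189, 0.0326]
orientation: [-2.04, -2.389, -0.0]
force: [1.3, -2.0, 3.6]
opening: 0.0157
t: 35.15
tool_pos: [0.5515, 0.0199, 0.0326]
orientation: [-2.04, -2.389, -0.0]
force: [1.0, -1.9, 3.3]
opening: 0.0159
t: 35.45
tool_pos: [0.5513, 0.0209, 0.0327]
orientation: [-2.04, -2.389, -0.0]
force: [0.7, -2.5, 4.7]
opening: 0.0158
```

```bash
python3 -m inch '[[[0.1,0,0,0,0,0,1],[0,0,0,0,0,0,1],[0,0,0,0,0,0,1]]]'
python3 -m inch '[[[0.1,0,0,0,0,0,1],[0,0,0,0,0,0,1],[0,0,0,0,0,0,1]]]'
python3 -m inch '[[[0.1,0,0,0,0,0,1],[0,0,0,0,0,0,1],[0,0,0,0,0,0,1]]]'
```

```text
t: 35.75
tool_pos: [0.5512, 0.0219, 0.0326]
orientation: [-2.04, -2.389, -0.0]
force: [0.5, -2.3, 3.3]
opening: 0.0158
t: 36.05
tool_pos: [0.551, 0.0229, 0.0327]
orientation: [2.04, 2.389, 0.0]
force: [0.1, -2.2, 5.1]
opening: 0.0155
t: 36.35
tool_pos: [0.5509, 0.0239, 0.0327]
orientation: [-2.04, -2.389, -0.0]
force: [1.0, -2.4, 3.8]
opening: 0.0156
```

```bash
python3 -m inch '[[[0.1,0,0,0,0,0,1],[0,0,0,0,0,0,1],[0,0,0,0,0,0,1]]]'
python3 -m inch '[[[0.1,0,0,0,0,0,1],[0,0,0,0,0,0,1],[0,0,0,0,0,0,1]]]'
python3 -m inch '[[[0.1,0,0,0,0,0,1],[0,0,0,0,0,0,1],[0,0,0,0,0,0,1]]]'
```

```text
t: 36.65
tool_pos: [0.5507, 0.0249, 0.0326]
orientation: [-2.04, -2.389, -0.0]
force: [0.6, -2.9, 4.7]
opening: 0.0158
t: 36.95
tool_pos: [0.5506, 0.0259, 0.0327]
orientation: [-2.04, -2.389, -0.0]
force: [1.5, -3.0, 4.4]
opening: 0.0155
t: 37.25
tool_pos: [0.5504, 0.0268, 0.0327]
orientation: [2.04, 2.389, 0.0]
force: [0.3, -4.0, 5.2]
opening: 0.0155
```

```bash
python3 -m inch '[[[0.08,0,0,0,0,0,1],[0,0,0,0,0,0,1],[0,0,0,0,0,0,1],[0,0,0,0,0,0,1]]]'
python3 -m inch '[[[0.08,0,0,0,0,0,1],[0,0,0,0,0,0,1],[0,0,0,0,0,0,1],[0,0,0,0,0,0,1]]]'
```

```text
t: 37.65
tool_pos: [0.5503, 0.0275, 0.0327]
orientation: [2.04, 2.389, 0.0]
force: [1.7, -4.2, 5.4]
opening: 0.0157
t: 38.05
tool_pos: [0.5502, 0.0281, 0.0327]
orientation: [2.04, 2.389, -0.0]
force: [0.5, -4.6, 5.3]
opening: 0.0158
```

```bash
python3 -m inch '[[[0.1,0,0,0,0,0,1],[0,0,0,0,0,0,1],[0,0,0,0,0,0,1],[0,0,0,0,0,0,1]]]'
python3 -m inch '[[[0.1,0,0,0,0,0,1],[0,0,0,0,0,0,1],[0,0,0,0,0,0,1],[0,0,0,0,0,0,1]]]'
python3 - <<'E'
from h import *
s=robot.read_state();print(s["wrist_torque"],s["force"])
u=np.array([-.156,.988]);d=np.array(s["tool_pos"][:2])-[.530,.157];print("tip depth mm",1e3*(60+0)/1e3*1+1e3*(d@u+.122),"lat",d@[.988,.156])
E
```

```text
t: 38.45
tool_pos: [0.5501, 0.0289, 0.0328]
orientation: [2.04, 2.389, -0.0]
force: [0.3, -5.5, 4.2]
opening: 0.0157
t: 38.85
tool_pos: [0.5501, 0.0296, 0.0328]
orientation: [2.039, 2.388, -0.001]
force: [-0.4, -7.0, 4.8]
opening: 0.0155
[-1.11890829e+00 -5.99248507e-02  2.81478075e-04] [-0.43043072 -6.99202293  4.83654484]
tip depth mm 52.978219078496124 lat -2.4409728349036874e-05
```

Drag has risen to about 7 N, up from 2.4 N of plain sliding friction, so it is snug. I'll let it settle, then take a last visual check.

```bash
python3 -m inch '[[[0,0,0,0,0,0,1],[0,0,0,0,0,0,1],[0,0,0,0,0,0,1],[0,0,0,0,0,0,1],[0,0,0,0,0,0,1]]]'
python3 -m inch '[[[0,0,0,0,0,0,1],[0,0,0,0,0,0,1],[0,0,0,0,0,0,1],[0,0,0,0,0,0,1],[0,0,0,0,0,0,1]]]'
python3 - <<'E'
from h import *
c=cam("side"); b=cam("wrist")
a=cv2.resize(c["image"][140:290,205:355],(600,600),interpolation=cv2.INTER_CUBIC)[:560]
a=cv2.resize(a,(400,373)); w=cv2.resize(b["image"],(400,300)); w=cv2.copyMakeBorder(w,0,73,0,0,cv2.BORDER_CONSTANT)
cv2.imwrite("pics/fin.png",np.hstack([a,w]))
print(disc(b,(.53,.158,.100),60),disc(b,(.53,.158,.100),50))
s=robot.read_state();print(s["dq"].round(4),s["force"])
E
```

```text
t: 39.35
tool_pos: [0.5501, 0.0296, 0.0328]
orientation: [2.039, 2.388, -0.001]
force: [1.3, -6.7, 5.6]
opening: 0.0157
t: 39.85
tool_pos: [0.5501, 0.0296, 0.0328]
orientation: [2.039, 2.388, -0.001]
force: [1.3, -8.0, 5.3]
opening: 0.0157
[] []
[ 0.0009 -0.001   0.0005  0.0018  0.0002  0.0002] [ 0.33030418 -6.71053181  4.99847708]
```

View pics/fin.png

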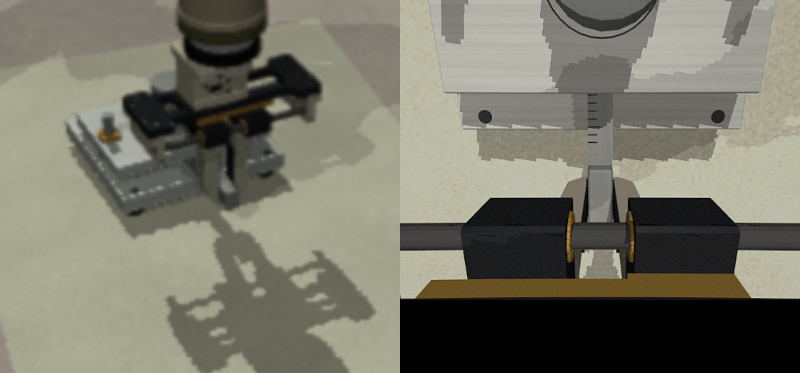

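The right half (wrist) shows the blade entering squarely under the upper plate's edge at (595,94), on the press's middle line and held by the grip at (600,190), with the weights behind at (615,10). The drag holds steady at about 7 N. Handing in.

```bash
python3 -c "
from plant import robot
print(robot.close_job())"
```

```text
the job is handed in; nothing more can be done
None
```

The job is done and handed in at about 40 s of the 72 s allowed; no verdict was reported.

- **Weights:** The large weight stands within about 2 mm of the middle of the upper plate, and the small one about 2 mm off its centre. I measured this from the wrist view after release. Both were lowered in steps of about 1 mm or less until the force showed contact. The plate felt fully down on its stops when the large weight landed.
- **Gauge:** It is held at 40 N grip, seated on the lower plate, and its blade is straight in on the middle line. The yaw matches the press to within about 0.2°. The tip is about 53 mm past the upper plate's edge, which reads as a gap of roughly 7 mm; the landing heights gave about 7.1 mm.
- **Drag:** It rose from about 2.4 N of plain sliding friction to a steady 7 N (readings 6.7 to 8.0 N).

**Not checked or failed:**
- The final automatic circle check on the weights found nothing, because they were mostly out of the wrist frame. Their last measured positions are therefore from before the gauge went in.
- I did not measure the upper plate's lift directly. From the insertion depth I estimate 0.2 mm at most.
- I also did not measure the gauge's level or its separate forces on the two plates. I infer them from the tool staying vertical, the upward force of about 5 N and the rising drag.

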